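# Shut and latch the belt guard of an alternator tester

### The job

Make the alternator tester safe to run: fold its belt guard gently down over the pulley, throw the latch lever back and drop the latch loop over the keeper on the guard's edge, then press the lever over centre until it lies flat on the sloping front, so that the latch holds the guard fully down. Do not slam the guard, and leave the other things on the bench where they are.

Things in the scene. Friction and masses are not known exactly. Their poses are not given: they have to be found in the camera images.
- tester: Grey bench tester, fixed. Origin: centre of its underside on the bench; x level from the guard's hinge towards the latch, z up, y across. Sizes here and below in mm. 200 wide, 120 high; open pulley compartment x -115 to 55. From its top edge (x 55, z 120) the front slopes down at 45 degrees to x 145, z 30. Guard, lever and loop turn about lines parallel to y and are centred on y = 0.
- guard (a joint): Angle of the guard, an aluminium sheet 180 wide, 4 thick: 0 = level, shut; 1.25 to 1.75 (standing) as found. Its stiff hinge holds it anywhere (0.2 to 0.6 N m to move it). Close to shut it meets a spring plunger 100 mm from the hinge, which lifts it to about 0.055 again when let go; pressing it to 0 takes about 20 N near the edge and is not needed; stop at -0.03. Only the latch can hold it at 0.
- guard_hinge (a point): On the guard's hinge line, at x -90, y 0, z 128 of the tester; mid-thickness of the sheet. Axes turn with the guard: x along the sheet to the free edge, z out of its outer (upper) face. The sheet spans 8 to 126 mm from the hinge; a tongue 30 wide (y -15 to 15) runs on to 159 and ends in an upturned lip, the keeper: 4 thick, 12 high above the outer face.
- keeper_seat (a point): Where the centre of the loop's bar must end: the corner between the tongue's outer face and the lip, 150 mm from the hinge, 5 above the outer face. With the guard shut it lies at x 60, z 135 of the tester. Axes as guard_hinge: x towards the lip, z out of the face. The bar must lie on the hinge side of the lip.
- lever (a joint): Angle of the latch lever: 0 = flat, pointing down the slope; 0.785 = level, pointing away from the guard; 2.2 = thrown back on its stop, 81 degrees above level. Found at 1.75 to 2.1; stays where left (0.05 N m friction). Only close to its stop does the loop reach over the lip. Steel plate 24 wide, 4 thick, to 85 mm from the pivot; its guard-side face when thrown back is on top when flat.
- lever_pivot (a point): The lever's pivot, fixed on the tester at x 81.2, y 0, z 113.8, 14 mm off the slope.
- lever_tip (a point): Centre of the lever's rounded end (10 thick), 80 mm from the pivot.
- loop (a joint): Angle of the wire loop about its pins on the lever: 2.74 = lying back against the lever's guard-side face; smaller = swung away from the lever towards the guard (about 1.7 when it lies on the tongue with the lever thrown back). Slight friction: near upright it stays where left, further over it drops. Found at 2.5 to 2.74.
- loop_pivot (a point): The loop's pins on the lever, 16 mm from the lever's pivot; they move with the lever.
- loop_bar (a point): Centre of the loop's cross bar: round steel, 10 thick, 82 long along y, 45.5 mm from the pins, so it juts out 29 mm on each side of the lever and can be pushed there. 6 mm wires at y -30 and 30 join it to the pins. As the lever goes down the bar is drawn into the keeper's corner and pulls the guard down; this takes 2 to 5 N near the lever end, most at about 1.1 rad; past centre the lever stays flat by itself.
- alternator: A loose alternator standing on its back beside the tester, 176 across the lugs, 134 tall. Leave it. Origin: centre of its underside.
- bearing: A loose ball bearing, 52 across, 16 high, on the bench before the slope's foot. Leave it. Origin: centre of its underside.
- spanner: A loose spanner lying before the slope's foot. Leave it. Origin: underside.
- stator: A loose stator ring, 110 across, 35 high, on the hinge side of the tester. Leave it. Origin: centre of its underside.
- tin: A loose can, 80 across, 120 high. Leave it. Origin: centre of its underside.
- brush_tray: A loose open tray 140 x 100 x 35. Leave it. Origin: centre of its underside.
- screwdriver: A loose screwdriver lying on the bench. Leave it. Origin: underside.

How it is judged:
By the outcome, as a careful person would: the job done as asked, in the order asked, and still so for the second after the job is handed in, with the robot touching nothing.
It also fails if it takes over 64 s, if anything falls off the work surface, if the arm or the gripper's body presses on something with over 40 N, if the wrist force passes 120 N, or if a joint passes its speed limit or range.

### The arm

A 6-joint arm with a two-finger parallel gripper is mounted at the origin on the work surface. World frame = base frame: x ahead of the robot, y to its left, z up, the work surface at z = 0. Lengths are in mm, angles in rad, forces in N, time in s.
With the tool pointing down it reaches from about 275 to 1000 mm from the base axis. Payload 8.4 kg.
Tool frame: the origin (TCP) lies between the finger pads; the fingertips stand r.tips_ahead ahead of it and the grasp point (between the pads) lies 6 mm ahead of it (r.tips_ahead is the distance from the TCP to the fingertips, in mm); z points along the fingers, y is the line along which they close (so a half turn about z gives the same grasp; the last joint's range is limited). The gripper opens to 85 mm and grips with 20 to 120 N. Pads are 22 mm wide; open, the fingers measure 114 mm over their backs; the gripper's body (76 mm by 85 mm) begins 54 mm behind the grasp point. The pads swing forward as they close: fully open they stand 13 mm farther back than shut.
Start: joints at [-1.228, 0.353, 1.633, -0, 1.155, -0.002], TCP at [211.254, -588.217, 235.281] pointing down, gripper open.
Joint ranges: [-2.63, 2.63], [-0.92, 2.1], [0.06, 2.66], [-1.3, 4.44], [0, 2.69], [-3.02, 3.02]. Speed limits (rad/s): [2.22, 2.22, 2.79, 3.14, 3.14, 3.14].

### API

Orientations are given as [roll, pitch, yaw] about the fixed x, y, z axes, in that order (R = Rz(yaw) Ry(pitch) Rx(roll)).
In Python, from rig import r gives the robot as it stands.
- The arm moves only by the tool carry_out, never from a script. Its arguments are lists of equal length, an entry for each row: "delta_pos": the shift along the tool's x, y, z in m, a list of three; "rot": the turn, a rotation vector about the tool's x, y, z in degrees, a list of three. A call has 1 to 8 rows; each row is the pose to reach, as a shift and turn from the pose commanded when the call began, along the tool's axes at that moment; what a row does not reach only later rows make up. A row lasts 1/8 s, in which the tool goes at most 62.5 mm and 10.7 degrees, less where a joint would pass 70% of its speed; a pose out of reach is approached as far as the arm can. A call with a gripper value outside its range is refused whole. "claw" is the finger opening in m, from 0 to 0.0854, set as the call begins (left out, the last holds). The fingers move at their own pace and stop on an object; "grip_force" is the grip in N (left out, the last holds). Time passes only in rows, so rows that repeat a pose let the fingers close. It gives the time, the measured TCP pose, the force, the opening and the grip force at its end, in the units of the state.
- r.sense(): the state, without advancing time (a new reading comes with each control period).
- r.grab_frame(name): name is "side" or "top" or "wrist"; returns the picture (384x512x3 uint8, blue, green, red); there is no depth.
- r.camera_info(name): a dict with "fx", "fy", "cx", "cy" (pixels), "pose" (4x4, takes a point from camera to world coordinates); the wrist camera has in their place "hand_eye" (4x4, takes a point from camera to tool coordinates, whose origin is the TCP and whose axes are the flange's). Camera axes: x right, y down, z forward; pixel columns grow to the right and rows downward; lengths in mm; the calibration is good to about 2 mm. A picture is of the moment at which its call begins: read the wrist's pose just before it. camera_info takes no time and is no camera call.
- r.sign_off(): hands the job in; it is judged then, once.
Trained networks look in the newest picture that a camera, given by its name, has taken for a name from the list of things; names that differ only in an ending like _2 or _b are one class to them, and where a whole thing is asked for, a point or a joint stands for the part that bears it (a point fixed in the world has none). Each returns a list of dicts, best first, with "p" (0 to 1); they miss things now and then, are a little off and sometimes report something else, mostly with a low value. They report only what shows in the picture. A call takes as long as a camera call.
- r.recognise(thing, camera): "box" ([left, top, right, bottom] in pixels, round what is visible of it).
- r.cut_out(thing, camera): "mask" (384x512 bool, what is visible of it) and "box" ([left, top, right, bottom] in pixels, round what is visible of it).
The state is a dict: "clock": time; "qpos": joint angles; "qvel": joint speeds; "joint_efforts": joint torques, N m; "eef_pos": TCP position; "tcp_rot": TCP orientation; "contact_force": force on the tool from outside, world axes, zero at the start; "wrist_torque": the same for the moment, N m; "opening": opening from 0.0 (shut) to 1.0 (fully open); "grasp_force": force on a finger pad.
Only numpy, scipy, OpenCV 4.12 (cv2) and the standard library are available. Lean on these libraries where they do the work, as an engineer would, in place of code of your own. Each camera call takes 0.05 s, during which the arm holds its last target. There are 200 camera calls.

## Working session

There is one attempt and no reset: what is moved stays moved. The work goes in short steps, Python scripts to look and compute and a tool call to move; the robot and the scene stay as the last step left them, time stands still between calls to the robot, and variables do not carry over. Pictures are saved under pics/ and viewed, at most 10 in all, crops included, and the job is handed in when it is done.

Besides the shell and the picture viewer there is one more tool, called as a command line: name --argument value ..., lists and objects as JSON in quotes. carry_out: Moves the arm, as the interface text tells. Its arguments: {"type":"object","properties":{"delta_pos":{"type":"array","items":{"type":"array","items":{"type":"number"}}},"rot":{"type":"array","items":{"type":"array","items":{"type":"number"}}},"claw":{"type":"number"},"grip_force":{"type":"number"}},"required":["delta_pos","rot"]}

```bash
ls; mkdir -p pics; python3 - <<'E'
from rig import r
import cv2,numpy as np
s=r.sense();print(s, r.tips_ahead)
for c in("side","top"):
    im=r.grab_frame(c);cv2.imwrite(f"pics/{c}0.png",im)
    i=r.camera_info(c);print(c,i)
    for t in("tester","guard","lever","loop","alternator","bearing","spanner","stator","tin","brush_tray","screwdriver"):
        d=r.recognise(t,c);print(t,[(np.round(x["box"]).tolist(),round(x["p"],2)) for x in d[:2]])
a=cv2.imread("pics/side0.png");b=cv2.imread("pics/top0.png")
E
```

```text
pics
{'clock': 0.0, 'qpos': array([-1.22836416e+00,  3.53645866e-01,  1.63416514e+00,  2.22740401e-05,
        1.15521420e+00, -2.40247546e-03]), 'qvel': array([-1.78311377e-03,  1.07283137e-03, -4.17464870e-04, -6.33654406e-04,
        1.59679044e-05, -8.84708632e-04]), 'joint_efforts': array([ 1.89681530e-03, -6.05254769e+01, -3.42069376e+01,  1.71142447e-04,
        9.37520061e-03,  2.23854965e-05]), 'eef_pos': array([ 211.1149436 , -587.74029523,  234.54984617]), 'tcp_rot': array([-3.14016015e+00, -2.38068154e-05,  3.44825619e-01]), 'contact_force': array([-0.29769295,  0.90174125,  0.07885434]), 'wrist_torque': array([ 0.00406729, -0.02966682, -0.0294331 ]), 'grasp_force': 0.0, 'opening': 1.0040625426721848} 25.0
side {'fx': 416.86887652556067, 'fy': 416.86887652556067, 'cx': 252.33192862682404, 'cy': 186.88110316284047, 'pose': array([[-8.34167732e-01, -4.23388745e-01,  3.53420663e-01,
         1.59277437e+02],
       [-5.51408012e-01,  6.27888587e-01, -5.49276912e-01,
         6.71221196e+02],
       [ 1.06488623e-02, -6.53068062e-01, -7.57224345e-01,
         1.03012617e+03],
[... 1169 characters left out ...]
00000e+00,
         1.00000000e+00]])}
tester [([184.0, 149.0, 279.0, 243.0], 0.63), ([197.0, 186.0, 201.0, 216.0], 0.16)]
guard [([246.0, 152.0, 267.0, 223.0], 0.6)]
lever [([189.0, 182.0, 207.0, 212.0], 0.51)]
loop [([189.0, 182.0, 203.0, 212.0], 0.58), ([199.0, 188.0, 200.0, 212.0], 0.54)]
alternator [([203.0, 122.0, 256.0, 169.0], 0.7)]
bearing [([169.0, 176.0, 182.0, 193.0], 0.44)]
spanner [([163.0, 204.0, 180.0, 256.0], 0.63)]
stator [([276.0, 168.0, 311.0, 205.0], 0.86)]
tin [([82.0, 178.0, 125.0, 207.0], 0.96)]
brush_tray [([162.0, 202.0, 182.0, 257.0], 0.58), ([379.0, 160.0, 422.0, 210.0], 0.56)]
screwdriver [([416.0, 248.0, 435.0, 282.0], 0.94), ([82.0, 176.0, 122.0, 204.0], 0.65)]
```

View pics/side0.png

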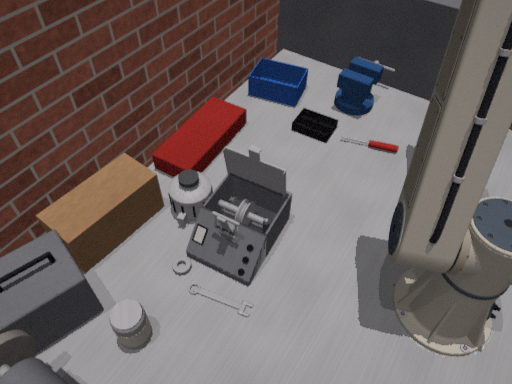

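View pics/top0.png

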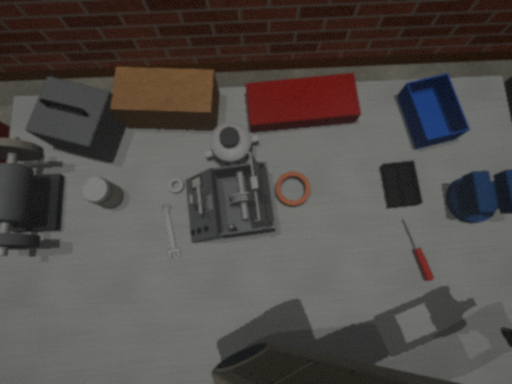

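```bash
python3 - <<'E'
import cv2,numpy as np
a=cv2.imread("pics/side0.png")[140:290,175:300];b=cv2.imread("pics/top0.png")[140:250,175:285]
a=cv2.resize(a,(500,600),interpolation=3);
cv2.imwrite("pics/c1.png",cv2.convertScaleAbs(a,alpha=1.5,beta=20))
b=cv2.resize(b,(600,600),interpolation=3);cv2.imwrite("pics/c2.png",cv2.convertScaleAbs(b,alpha=1.5,beta=20))
E
```

```text
(no output)
```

View pics/c1.png

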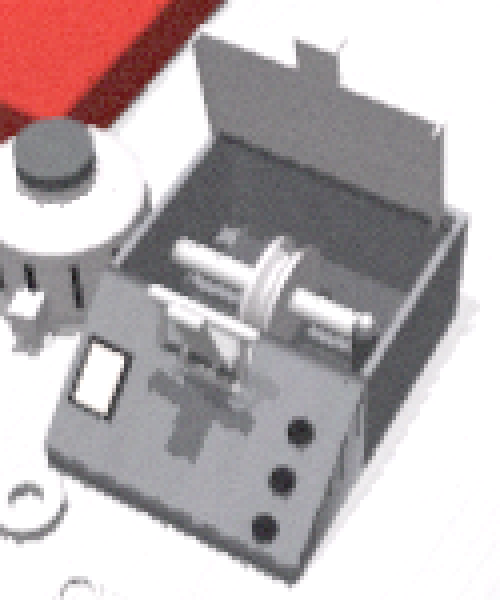

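View pics/c2.png

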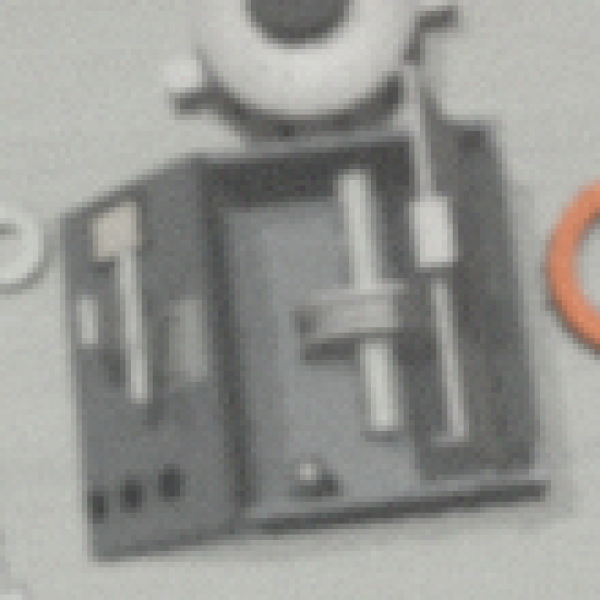

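```bash
cat > h.py <<'E'
import numpy as np
from rig import r
from scipy.optimize import least_squares
from scipy.spatial.transform import Rotation as R
def T(p,pts):  # tester->world
    c,s=np.cos(p[2]),np.sin(p[2]);q=np.array(pts,float)
    return np.c_[p[0]+c*q[:,0]-s*q[:,1],p[1]+s*q[:,0]+c*q[:,1],q[:,2]]
def proj(i,P):
    M=np.linalg.inv(i["pose"]);q=P@M[:3,:3].T+M[:3,3]
    return np.c_[i["fx"]*q[:,0]/q[:,2]+i["cx"],i["fy"]*q[:,1]/q[:,2]+i["cy"]]
def guard(g,d,y,h):  # d along the sheet, h off mid-plane
    return [-90+d*np.cos(g)-h*np.sin(g),y,128+d*np.sin(g)+h*np.cos(g)]
def lev(a,d,y=0):
    t=a-np.pi/4;return [81.2+d*np.cos(t),y,113.8+d*np.sin(t)]
def bar(a,l,y=0):
    p=lev(a,16);t=a-np.pi/4+np.pi-l
    return [p[0]+45.5*np.cos(t),y,p[2]+45.5*np.sin(t)]
E
cat > fit.py <<'E'
from h import *
i={c:r.camera_info(c) for c in("side","top")}
S=lambda u,v:[175+u/4,140+v/4]
U=lambda u,v:[175+u*110/600,140+v*110/600]
def model(p):
    g,a,l=p[3:6]
    tp=[[145,-100,30],[145,100,30],[55,-100,120],[55,100,120]]
    side=T(p,tp+[[-115,100,120],guard(g,126,-90,0),guard(g,126,90,0),guard(g,159,-15,0),bar(a,l,-41),bar(a,l,41)])
    top=T(p,tp+[[-115,-100,120],guard(g,126,90,0),bar(a,l,-41),bar(a,l,41),lev(a,83)])
    return proj(i["side"],side),proj(i["top"],top)
ms=np.array([S(50,455),S(293,575),S(110,270),S(362,375),S(466,212),S(198,40),S(440,125),S(297,40),S(150,290),S(258,330)])
mt=np.array([U(65,215),U(95,558),U(203,155),U(235,530),U(497,123),U(455,440),U(126,250),U(142,400),U(88,322)])
f=lambda p:np.r_[(model(p)[0]-ms).ravel(),(model(p)[1]-mt).ravel()]
s=least_squares(f,[520,60,1.5,1.5,1.9,2.6],loss="soft_l1",x_scale=[10,10,.1,.1,.1,.1])
print(s.x);A,B=model(s.x);print(np.round(A-ms,1));print(np.round(B-mt,1))
np.save("fit.npy",s.x)
J=s.jac;print(np.sqrt(np.diag(np.linalg.inv(J.T@J)))*.5)
E
python3 fit.py
```

```text
[564.75567994  89.44778185   1.66197364   1.37129319   2.04975807
   2.84664716]
[[-1.2 -4. ]
 [ 0.8 -3.1]
 [-1.4  0.2]
 [ 0.2  3. ]
 [ 1.3  0. ]
 [ 0.1 -2.1]
 [ 0.4  0.4]
 [-1.2  0.2]
 [-0.4 -0.6]
 [ 0.3  1.8]]
[[-0.5  0.4]
 [ 0.   0.2]
 [-1.9  0.2]
 [-0.3 -1. ]
 [ 1.3 -1.6]
 [ 0.1  0.6]
 [ 0.2 -0.6]
 [ 0.2  1.1]
 [ 0.1  0.4]]
[0.46450272 0.70364465 0.00372443 0.00771186 0.02040012 0.0303543 ]
```

```bash
sed -i 's/S(50,455),S(293,575)/S(48,440),S(295,563)/' fit.py; python3 fit.py; cat > ov.py <<'E'
from h import *
import cv2,sys
def overlay(p,c,img,box,k):
    i=r.camera_info(c);g,a,l=p[3:6];x0,y0,x1,y1=box
    o=cv2.resize(cv2.convertScaleAbs(img[y0:y1,x0:x1],alpha=1.3,beta=10),None,fx=k,fy=k,interpolation=3)
    L=[[[145,-100,30],[145,100,30],[55,100,120],[55,-100,120],[145,-100,30]],[[55,-100,120],[-115,-100,120],[-115,100,120],[55,100,120]],
     [[145,-100,30],[145,-100,0],[145,100,0],[145,100,30]],
     [guard(g,8,-90,0),guard(g,126,-90,0),guard(g,126,90,0),guard(g,8,90,0)],[guard(g,126,-15,0),guard(g,159,-15,0),guard(g,159,15,0),guard(g,126,15,0)],
     [lev(a,0,-12),lev(a,85,-12),lev(a,85,12),lev(a,0,12)],[lev(a,16,-30),bar(a,l,-30),bar(a,l,-41),bar(a,l,41),bar(a,l,30),lev(a,16,30)]]
    C=[(0,255,0)]*3+[(0,0,255)]*2+[(255,255,0),(255,0,255)]
    for q,col in zip(L,C):
        u=(proj(i,T(p,q))-[x0,y0]+.5)*k
        cv2.polylines(o,[np.round(u).astype(int)],False,col,1)
    return o
E
python3 - <<'E'
from ov import *
p=np.load("fit.npy")
a=overlay(p,"side",cv2.imread("pics/side0.png"),(175,140,300,290),4)
cv2.imwrite("pics/o1.png",a[:600])
E
```

```text
[564.94298263  88.74598212   1.66125743   1.36663352   2.03997159
   2.84833821]
[[-0.6 -0.5]
 [ 0.4 -0.3]
 [-1.2 -0. ]
 [ 0.2  2.8]
 [ 1.4 -0.1]
 [ 0.1 -2.1]
 [ 0.4  0.4]
 [-1.2  0.2]
 [-0.5 -0.7]
 [ 0.3  1.8]]
[[-0.2  0.3]
 [ 0.2  0.1]
 [-1.6  0.1]
 [-0.1 -1.1]
 [ 1.6 -1.6]
 [ 0.2  0.5]
 [ 0.2 -0.6]
 [ 0.2  1. ]
 [ 0.1  0.4]]
[0.45149358 0.600292   0.00346418 0.0073431  0.01983677 0.03042652]
```

View pics/o1.png

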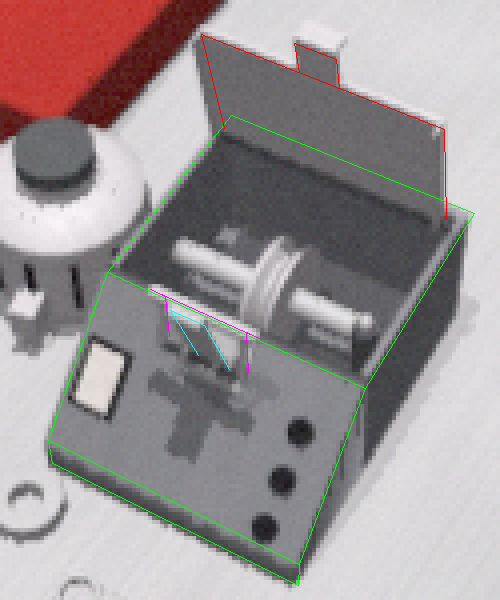

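```bash
cat >> h.py <<'E'
def plan(pts,pitch=0.,p=None,tip=25.,quiet=False):
    """tip-centre targets in the tester frame -> delta_pos (m), rotvec (deg); pitch tilts about tester y"""
    p=np.load("fit.npy") if p is None else p
    s=r.sense();R0=R.from_euler("xyz",s["tcp_rot"])
    Rt=R.from_euler("z",p[2])*R.from_euler("y",pitch)*R.from_euler("x",np.pi)
    W=T(p,pts)-Rt.as_matrix()[:,2]*tip
    d=R0.inv().apply(W-s["eef_pos"])/1000;v=(R0.inv()*Rt).as_rotvec(degrees=True)
    print("t",round(s["clock"],2),"tip(tester)",np.round(tipnow(p,tip),1),"F",np.round(s["contact_force"],1),"open",round(s["opening"],2))
    print(np.round(d,4).tolist(),np.round(v,1).tolist())
def tipnow(p=None,tip=25.):
    p=np.load("fit.npy") if p is None else p
    s=r.sense();w=s["eef_pos"]+R.from_euler("xyz",s["tcp_rot"]).as_matrix()[:,2]*tip-[p[0],p[1],0]
    return R.from_euler("z",-p[2]).apply(w)
E
python3 - <<'E'
from h import *
p=np.load("fit.npy")
print(guard(p[3],110,0,2),lev(p[4],80),bar(p[4],p[5]))
plan([[-115,0,236]])
E
```

```text
[np.float64(-69.65624526783803), 0, np.float64(236.1209121465299)] [np.float64(106.07831774471325), 0, np.float64(189.83334338428824)] [np.float64(87.22063657523188), 0, np.float64(174.49466743888638)]
t 1.2 tip(tester) [-642.2  413.4  210.3] F [-0.3  0.3 -0.3] open 1.0
[[0.5327, -0.4063, -0.0257]] [-0.0, -0.0, -75.4]
```

carry_out --delta_pos '[[0.045, -0.034, -0.025], [0.09, -0.068, -0.03], [0.135, -0.102, -0.03], [0.18, -0.137, -0.03], [0.225, -0.17, -0.03], [0.27, -0.205, -0.03], [0.315, -0.24, -0.03], [0.36, -0.274, -0.03]]' --rot '[[0, 0, -9], [0, 0, -18], [0, 0, -27], [0, 0, -36], [0, 0, -45], [0, 0, -54], [0, 0, -63], [0, 0, -72]]' --claw 0

```text
clock: 2.2
eef_pos: [458.3, -207.0, 265.6]
tcp_rot: [3.141, 0.0, 1.607]
contact_force: [0.2, 0.1, -0.2]
opening: -0.002
grasp_force: 0.0
```

```bash
python3 - <<'E'
from h import *
plan([[-115,0,236]])
E
```

```text
t 2.2 tip(tester) [-285.   132.9  240.6] F [ 0.2  0.1 -0.2] open -0.0
[[0.177, 0.1234, 0.0046]] [0.0, 0.0, -3.1]
```

carry_out --delta_pos '[[0.04, 0.03, 0.002], [0.08, 0.06, 0.004], [0.12, 0.09, 0.004], [0.155, 0.112, 0.004], [0.177, 0.123, 0.004], [0.177, 0.123, 0.004]]' --rot '[[0, 0, -1], [0, 0, -2], [0, 0, -3.1], [0, 0, -3.1], [0, 0, -3.1], [0, 0, -3.1]]'

```text
clock: 2.95
eef_pos: [575.4, -26.6, 261.1]
tcp_rot: [-3.142, -0.0, 1.658]
contact_force: [0.5, 0.2, 0.1]
opening: -0.001
grasp_force: 0.0
```

```bash
python3 - <<'E'
from h import *
im=r.grab_frame("wrist");import cv2;cv2.imwrite("pics/w0.png",im)
print(r.camera_info("wrist"))
gs=[1.35,1.25,1.15,1.05,.95,.85,.75,.65,.55,.45,.35,.3,.25,.2,.15,.12,.09,.06,.04,.03]
pts=[]
for g in gs:
    q=guard(g,110-10*(1-g/1.35),0,2);pts.append([q[0]-11,0,q[2]])
plan(pts)
E
```

```text
{'fx': 336.51310871002545, 'fy': 336.51310871002545, 'cx': 254.6726892002799, 'cy': 193.22920639324713, 'hand_eye': array([[-1.24406262e-03, -9.54451839e-01, -2.98362429e-01,
         7.57150034e+01],
       [ 9.99999178e-01, -1.09521351e-03, -6.66079350e-04,
         9.80670259e-02],
       [ 3.08970098e-04, -2.98363012e-01,  9.54452418e-01,
        -1.37998002e+02],
       [ 0.00000000e+00,  0.00000000e+00,  0.00000000e+00,
         1.00000000e+00]])}
t 3.0 tip(tester) [-116.8    0.6  236.1] F [-0.2  0.5  0.2] open 0.0
[[0.038, 0.0004, 0.0003], [0.0484, 0.0004, 0.0038], [0.0583, 0.0004, 0.0082], [0.0677, 0.0003, 0.0136], [0.0765, 0.0003, 0.0199], [0.0845, 0.0003, 0.0269], [0.0917, 0.0002, 0.0347], [0.0981, 0.0002, 0.0431], [0.1035, 0.0002, 0.052], [0.108, 0.0002, 0.0613], [0.1115, 0.0002, 0.071], [0.1129, 0.0002, 0.076], [0.114, 0.0002, 0.081], [0.1149, 0.0002, 0.086], [0.1155, 0.0002, 0.091], [0.1158, 0.0002, 0.094], [0.1159, 0.0002, 0.0971], [0.116, 0.0002, 0.1001], [0.116, 0.0002, 0.1021], [0.116, 0.0002, 0.1031]] [-0.0, 0.0, -0.2]
```

carry_out --delta_pos '[[0.02, 0, 0], [0.033, 0, 0], [0.038, 0, 0.0005], [0.0435, 0, 0.002], [0.0485, 0, 0.004], [0.0535, 0, 0.006], [0.0585, 0, 0.008], [0.0632, 0, 0.011]]' --rot '[[0, 0, 0], [0, 0, 0], [0, 0, 0], [0, 0, 0], [0, 0, 0], [0, 0, 0], [0, 0, 0], [0, 0, 0]]'

```text
clock: 4.0
eef_pos: [569.7, 35.3, 250.1]
tcp_rot: [3.141, -0.0, 1.656]
contact_force: [0.5, -1.2, 1.9]
opening: 0.0
grasp_force: 0.8
```

```bash
python3 - <<'E'
from h import *
gs=[1.05,1,.95,.9,.85,.8,.75,.7,.65,.6,.55,.5,.45,.4,.35,.3,.25,.2]
pts=[]
for g in gs:
    q=guard(g,110-10*(1-g/1.35),0,2);pts.append([q[0]-11,0,q[2]])
plan(pts)
im=r.grab_frame("top")
d=r.cut_out("guard","top");print([(x["box"],x["p"]) for x in d[:2]])
i=r.camera_info("top");p=np.load("fit.npy")
for g in(1.35,1.2,1.1,1): print(g,proj(i,T(p,[guard(g,126,90,2),guard(g,126,-90,2),guard(g,159,0,2)])).round(1).tolist())
E
```

```text
t 4.0 tip(tester) [-5.360e+01  1.000e-01  2.251e+02] F [ 0.5 -1.2  1.9] open 0.0
[[0.0045, 0.0001, 0.0027], [0.009, 0.0001, 0.0057], [0.0133, 0.0, 0.0089], [0.0174, 0.0, 0.0124], [0.0213, -0.0, 0.016], [0.025, -0.0, 0.0198], [0.0285, -0.0001, 0.0237], [0.0318, -0.0001, 0.0279], [0.0349, -0.0001, 0.0321], [0.0377, -0.0001, 0.0365], [0.0403, -0.0001, 0.041], [0.0427, -0.0001, 0.0457], [0.0448, -0.0002, 0.0504], [0.0467, -0.0002, 0.0552], [0.0483, -0.0002, 0.0601], [0.0497, -0.0002, 0.065], [0.0508, -0.0002, 0.07], [0.0517, -0.0002, 0.075]] [0.0, -0.0, -0.3]
[([239.7, 186.7, 264.5, 210.2], 0.65)]
1.35 [[258.5, 221.2], [249.3, 152.5], [250.5, 183.7]]
1.2 [[251.4, 222.4], [242.5, 154.1], [241.4, 185.5]]
1.1 [[246.9, 223.3], [238.2, 155.2], [235.7, 186.9]]
1 [[242.6, 224.2], [234.2, 156.5], [230.5, 188.3]]
```

carry_out --delta_pos '[[0.0045, 0, 0.0027], [0.009, 0, 0.0057], [0.0133, 0, 0.009], [0.0174, 0, 0.0124], [0.0213, 0, 0.016], [0.025, 0, 0.02], [0.0285, 0, 0.024], [0.032, 0, 0.028]]' --rot '[[0, 0, 0], [0, 0, 0], [0, 0, 0], [0, 0, 0], [0, 0, 0], [0, 0, 0], [0, 0, 0], [0, 0, 0]]'

```text
clock: 5.1
eef_pos: [566.9, 67.2, 222.0]
tcp_rot: [-3.142, -0.0, 1.656]
contact_force: [-0.4, -0.9, 2.9]
opening: 0.002
grasp_force: 1.1
```

carry_out --delta_pos '[[0.003, 0, 0.004], [0.006, 0, 0.0085], [0.0085, 0, 0.013], [0.011, 0, 0.018], [0.013, 0, 0.0225], [0.015, 0, 0.027], [0.0165, 0, 0.032], [0.018, 0, 0.037]]' --rot '[[0, 0, 0], [0, 0, 0], [0, 0, 0], [0, 0, 0], [0, 0, 0], [0, 0, 0], [0, 0, 0], [0, 0, 0]]'

```text
clock: 6.1
eef_pos: [565.4, 84.9, 184.9]
tcp_rot: [-3.142, -0.0, 1.655]
contact_force: [0.7, 0.4, 2.8]
opening: 0.0
grasp_force: 1.1
```

```bash
python3 - <<'E'
from h import *
gs=[.25,.2,.17,.14,.12,.1,.08,.06,.05,.04,.03]
pts=[]
for g in gs:
    q=guard(g,110-10*(1-g/1.35),0,2);pts.append([q[0]-11,0,q[2]])
plan(pts)
im=r.grab_frame("top")
d=r.recognise("guard","top");print([(x["box"],x["p"]) for x in d[:2]])
E
```

```text
t 6.1 tip(tester) [-3.800e+00 -1.000e-01  1.599e+02] F [0.7 0.4 2.8] open 0.0
[[0.001, -0.0001, 0.0048], [0.0019, -0.0001, 0.0098], [0.0023, -0.0001, 0.0128], [0.0026, -0.0001, 0.0159], [0.0028, -0.0001, 0.0179], [0.0029, -0.0001, 0.0199], [0.0029, -0.0001, 0.0219], [0.003, -0.0001, 0.0239], [0.003, -0.0001, 0.0249], [0.003, -0.0001, 0.0259], [0.003, -0.0001, 0.0269]] [-0.0, -0.0, -0.3]
[([212.0, 187.9, 248.8, 209.6], 0.93)]
```

carry_out --delta_pos '[[0.001, 0, 0.004], [0.002, 0, 0.008], [0.0023, 0, 0.0115], [0.0025, 0, 0.0145], [0.003, 0, 0.017], [0.003, 0, 0.0195], [0.003, 0, 0.0215], [0.003, 0, 0.023]]' --rot '[[0, 0, 0], [0, 0, 0], [0, 0, 0], [0, 0, 0], [0, 0, 0], [0, 0, 0], [0, 0, 0], [0, 0, 0]]'

```text
clock: 7.2
eef_pos: [565.1, 87.8, 162.2]
tcp_rot: [-3.142, -0.0, 1.656]
contact_force: [0.2, 2.1, 2.2]
opening: -0.002
grasp_force: 1.1
```

carry_out --delta_pos '[[0, 0, 0.001], [0, 0, 0.002], [0, 0, 0.003], [0, 0, 0.003]]' --rot '[[0, 0, 0], [0, 0, 0], [0, 0, 0], [0, 0, 0]]'

```text
clock: 7.7
eef_pos: [565.1, 87.8, 159.2]
tcp_rot: [-3.142, 0.0, 1.656]
contact_force: [1.2, 0.5, 0.5]
opening: 0.001
grasp_force: 0.5
```

carry_out --delta_pos '[[0, 0, 0.001], [0, 0, 0.002], [0, 0, 0.002]]' --rot '[[0, 0, 0], [0, 0, 0], [0, 0, 0]]'

```text
clock: 8.07
eef_pos: [565.1, 87.7, 157.1]
tcp_rot: [-3.141, 0.0, 1.656]
contact_force: [0.3, 1.0, 1.6]
opening: -0.004
grasp_force: 0.5
```

```bash
python3 - <<'E'
from h import *
import cv2
plan([[0,0,130]])
a=r.grab_frame("side");b=r.grab_frame("wrist");cv2.imwrite("pics/side1.png",a);cv2.imwrite("pics/w1.png",b)
a=cv2.resize(cv2.convertScaleAbs(a[140:290,175:300],alpha=1.4),(375,450),interpolation=3)
b=cv2.resize(cv2.convertScaleAbs(b,alpha=1.4),(425,319))
o=np.zeros((450,800,3),np.uint8);o[:,:375]=a;o[:319,375:]=b;cv2.imwrite("pics/m1.png",o)
E
```

```text
t 8.07 tip(tester) [-1.000e+00 -1.000e-01  1.321e+02] F [0.3 1.  1.6] open -0.0
[[0.001, -0.0001, 0.0021]] [-0.0, 0.0, -0.3]
```

View pics/m1.png

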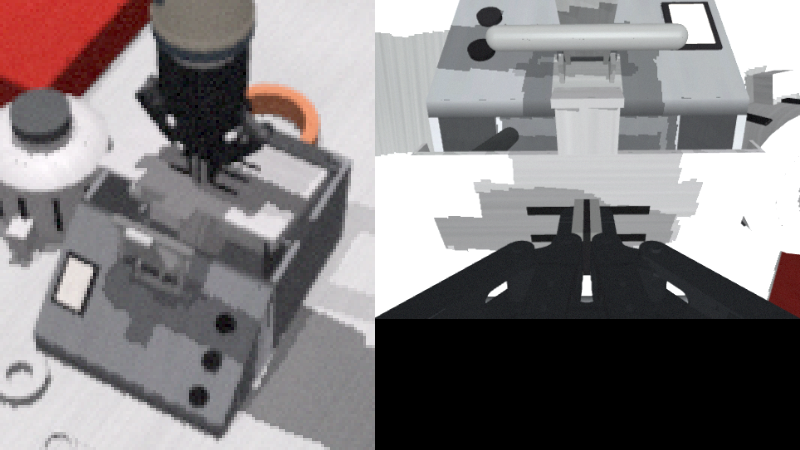

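```bash
cat >> h.py <<'E'
def wcam():
    s=r.sense();i=r.camera_info("wrist");M=np.eye(4);M[:3,:3]=R.from_euler("xyz",s["tcp_rot"]).as_matrix();M[:3,3]=s["eef_pos"]
    i["pose"]=M@i["hand_eye"];return i
E
python3 - <<'E'
from h import *
i=wcam();p=np.load("fit.npy")
k=425/512
for g in(.03,.06,.1,.15): print(g,(k*proj(i,T(p,[guard(g,126,-90,2),guard(g,126,90,2),guard(g,159,-15,14),guard(g,159,15,14)]))+[375,0]).round(0).tolist())
print((k*proj(i,T(p,[[55,-100,120],[55,100,120],[145,-100,30]]))+[375,0]).round(0).tolist())
for a,l in((2.04,2.7),(2.04,2.85),(1.95,2.7),(2.1,2.6),(2.1,2.7)):print(a,l,(k*proj(i,T(p,[bar(a,l,-41),bar(a,l,41)]))+[375,0]).round(0).tolist())
E
```

```text
0.03 [[738.0, 141.0], [434.0, 143.0], [615.0, 85.0], [556.0, 86.0]]
0.06 [[741.0, 142.0], [431.0, 145.0], [616.0, 87.0], [555.0, 88.0]]
0.1 [[746.0, 145.0], [426.0, 148.0], [617.0, 90.0], [554.0, 91.0]]
0.15 [[752.0, 150.0], [421.0, 152.0], [618.0, 95.0], [552.0, 95.0]]
[[747.0, 105.0], [425.0, 107.0], [706.0, -17.0]]
2.04 2.7 [[686.0, 57.0], [484.0, 59.0]]
2.04 2.85 [[688.0, 39.0], [482.0, 41.0]]
1.95 2.7 [[687.0, 43.0], [483.0, 45.0]]
2.1 2.6 [[683.0, 78.0], [488.0, 79.0]]
2.1 2.7 [[685.0, 67.0], [486.0, 68.0]]
```

```bash
python3 - <<'E'
from h import *
import cv2
p=np.load("fit.npy")
i=r.camera_info("side");t=r.camera_info("top")
im=r.grab_frame("top");cv2.imwrite("pics/top1.png",im)
print([(np.round(x["box"],1),x["p"]) for x in r.recognise("guard","top")[:2]],[(np.round(x["box"],1),x["p"]) for x in r.recognise("guard","side")[:2]])
for g in(.04,.1,.2,.3):print(g,proj(t,T(p,[guard(g,159,-15,14),guard(g,126,-90,2),guard(g,126,90,2)])).round(1).tolist(),((proj(i,T(p,[guard(g,159,-15,14),guard(g,126,-90,2),guard(g,126,90,2)]))-[175,140])*3).round(0).tolist())
a=cv2.imread("pics/side1.png")[180:250,195:285];a=cv2.resize(cv2.convertScaleAbs(a,alpha=1.6,beta=10),(540,420),interpolation=3)
for g,c in((.04,(0,255,0)),(.2,(0,0,255))):
    u=(proj(i,T(p,[guard(g,126,-90,2),guard(g,126,-15,2),guard(g,159,-15,2),guard(g,159,15,2),guard(g,126,15,2),guard(g,126,90,2),guard(g,8,90,2)]))-[195,180]+.5)*6
    cv2.polylines(a,[u.round().astype(int)],False,c,1)
cv2.imwrite("pics/o2.png",a)
E
```

```text
[(array([208.8, 174. , 259.8, 208.1]), 0.92)] [(array([208.3, 179.8, 283.8, 223.3]), 0.73), (array([169. , 171.6, 212.4, 226.3]), 0.22)]
0.04 [[207.6, 195.3], [216.7, 169.5], [223.7, 231.1]] [[150.0, 230.0], [98.0, 182.0], [273.0, 259.0]]
0.1 [[207.6, 194.5], [216.6, 168.8], [223.6, 230.8]] [[150.0, 222.0], [98.0, 176.0], [273.0, 254.0]]
0.2 [[208.0, 193.2], [216.8, 167.5], [223.9, 230.3]] [[152.0, 208.0], [98.0, 166.0], [275.0, 244.0]]
0.3 [[209.1, 191.9], [217.4, 166.2], [224.6, 229.7]] [[154.0, 193.0], [99.0, 155.0], [277.0, 232.0]]
```

View pics/o2.png

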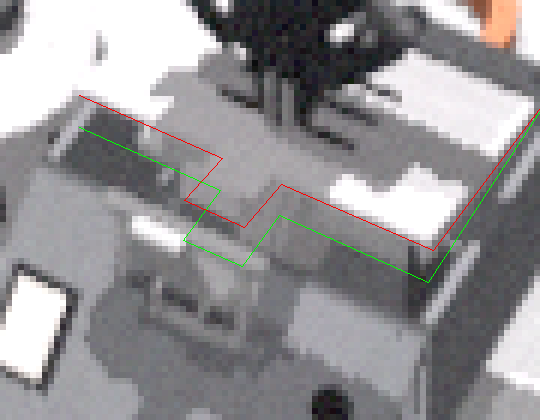

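```bash
python3 - <<'E'
from h import *
import cv2
p=np.load("fit.npy")
i=wcam();s=r.camera_info("side")
x=tipnow()
for dz in(0,8,16):
    P=T(p,[x+[0,0,dz],x+[11,0,dz],x+[-11,0,dz]])
    print(dz,proj(i,P).round(0).tolist(),((proj(s,P)-[195,180])*6).round(0).tolist())
b=cv2.imread("pics/w1.png");b=b[150:330,130:390];cv2.imwrite("pics/w1c.png",cv2.resize(b,(780,540),interpolation=3))
E
```

```text
0 [[255.0, 238.0], [255.0, 219.0], [255.0, 257.0]] [[286.0, 147.0], [275.0, 163.0], [298.0, 130.0]]
8 [[255.0, 245.0], [255.0, 224.0], [255.0, 264.0]] [[286.0, 136.0], [274.0, 152.0], [298.0, 119.0]]
16 [[255.0, 252.0], [255.0, 231.0], [255.0, 272.0]] [[286.0, 125.0], [274.0, 141.0], [298.0, 108.0]]
```

View pics/w1c.png

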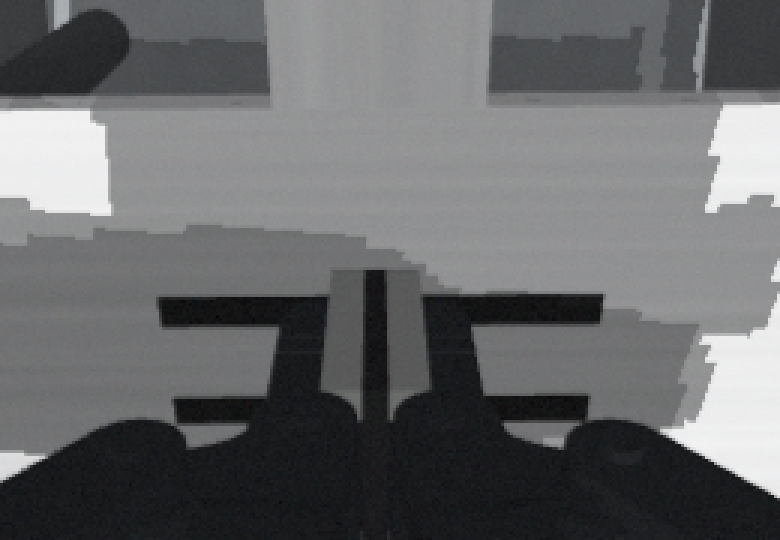

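carry_out --delta_pos '[[0, 0, 0.001], [0, 0, 0.002], [0, 0, 0.003], [0, 0, 0.004]]' --rot '[[0, 0, 0], [0, 0, 0], [0, 0, 0], [0, 0, 0]]'

```text
clock: 8.82
eef_pos: [565.2, 87.9, 153.3]
tcp_rot: [3.141, -0.0, 1.656]
contact_force: [-0.9, 0.9, 3.1]
opening: -0.001
grasp_force: 1.1
```

carry_out --delta_pos '[[0, 0, 0.001], [0, 0, 0.002], [0, 0, 0.003], [0, 0, 0.004]]' --rot '[[0, 0, 0], [0, 0, 0], [0, 0, 0], [0, 0, 0]]'

```text
clock: 9.32
eef_pos: [565.1, 87.8, 149.2]
tcp_rot: [-3.142, -0.0, 1.656]
contact_force: [-0.0, 1.5, 3.2]
opening: -0.003
grasp_force: 1.1
```

carry_out --delta_pos '[[0, 0, 0.001], [0, 0, 0.002], [0, 0, 0.003], [0, 0, 0.004]]' --rot '[[0, 0, 0], [0, 0, 0], [0, 0, 0], [0, 0, 0]]'

```text
clock: 9.82
eef_pos: [565.2, 87.8, 145.2]
tcp_rot: [3.142, 0.0, 1.656]
contact_force: [0.7, 1.7, 2.7]
opening: -0.004
grasp_force: 1.1
```

```bash
python3 - <<'E'
from h import *
import cv2
b=r.grab_frame("wrist");cv2.imwrite("pics/w2.png",b)
p=np.load("fit.npy");i=wcam()
g=cv2.cvtColor(b,cv2.COLOR_BGR2GRAY)
print(r.sense()["contact_force"])
# tongue width just beyond the sheet edge: print row profile of columns
for row in range(120,200,8):print(row,[int(v) for v in g[row,196:316:4]])
for q in(.02,.05,.1,.15,.2):print(q,proj(i,T(p,[guard(q,128,-15,2),guard(q,128,15,2),guard(q,126,90,2),guard(q,126,-90,2)])).round(0).tolist())
E
```

```text
[0.38421793 1.52234171 2.66103204]
120 [90, 91, 95, 95, 92, 75, 151, 151, 154, 157, 154, 152, 153, 152, 152, 152, 149, 147, 147, 150, 152, 151, 152, 153, 153, 89, 90, 90, 91, 90]
128 [83, 83, 85, 83, 85, 84, 152, 150, 154, 156, 154, 152, 152, 151, 151, 149, 150, 145, 150, 153, 151, 149, 152, 150, 153, 82, 80, 81, 81, 81]
136 [72, 69, 69, 70, 70, 70, 149, 149, 154, 156, 154, 151, 152, 150, 151, 150, 151, 147, 148, 152, 149, 149, 151, 149, 153, 69, 68, 67, 69, 69]
144 [79, 77, 77, 74, 72, 90, 152, 150, 151, 157, 153, 150, 151, 150, 151, 149, 148, 145, 150, 150, 150, 150, 149, 149, 139, 102, 100, 103, 102, 83]
152 [98, 100, 100, 98, 99, 98, 147, 150, 152, 156, 154, 150, 150, 148, 150, 149, 150, 147, 149, 152, 149, 151, 149, 151, 120, 101, 99, 100, 102, 103]
160 [92, 100, 76, 75, 74, 93, 141, 149, 150, 154, 154, 151, 151, 149, 149, 149, 147, 145, 145, 148, 151, 152, 147, 150, 93, 76, 95, 93, 74, 76]
168 [75, 78, 74, 75, 76, 75, 121, 148, 152, 155, 152, 147, 150, 150, 150, 146, 148, 146, 147, 151, 150, 150, 146, 149, 87, 74, 76, 74, 76, 77]
176 [114, 118, 116, 117, 118, 111, 117, 151, 149, 153, 152, 151, 151, 149, 150, 147, 148, 147, 148, 149, 147, 149, 148, 149, 131, 129, 131, 131, 131, 129]
184 [150, 150, 150, 149, 150, 150, 149, 148, 147, 150, 147, 150, 149, 147, 148, 149, 146, 148, 148, 148, 148, 146, 147, 148, 147, 147, 149, 147, 150, 146]
192 [146, 149, 148, 148, 148, 151, 148, 149, 149, 151, 149, 148, 149, 148, 148, 149, 149, 150, 149, 150, 150, 151, 150, 150, 150, 150, 149, 151, 149, 149]
0.02 [[287.0, 172.0], [221.0, 172.0], [59.0, 177.0], [449.0, 175.0]]
0.05 [[287.0, 174.0], [221.0, 175.0], [55.0, 180.0], [454.0, 177.0]]
0.1 [[289.0, 179.0], [219.0, 180.0], [47.0, 185.0], [462.0, 182.0]]
0.15 [[290.0, 185.0], [218.0, 186.0], [38.0, 191.0], [470.0, 188.0]]
0.2 [[292.0, 192.0], [216.0, 193.0], [30.0, 199.0], [479.0, 196.0]]
```

carry_out --delta_pos '[[0, 0, 0.001], [0, 0, 0.002], [0, 0, 0.003], [0, 0, 0.004]]' --rot '[[0, 0, 0], [0, 0, 0], [0, 0, 0], [0, 0, 0]]'

```text
clock: 10.38
eef_pos: [565.1, 87.8, 141.2]
tcp_rot: [-3.142, -0.0, 1.656]
contact_force: [0.6, 2.0, 2.5]
opening: -0.001
grasp_force: 1.1
```

carry_out --delta_pos '[[0, 0, 0.0007], [0, 0, 0.0015], [0, 0, 0.002], [0, 0, 0.002]]' --rot '[[0, 0, 0], [0, 0, 0], [0, 0, 0], [0, 0, 0]]'

```text
clock: 10.88
eef_pos: [565.1, 87.8, 139.2]
tcp_rot: [-3.142, 0.0, 1.656]
contact_force: [1.2, 1.2, 1.5]
opening: -0.001
grasp_force: 0.6
```

carry_out --delta_pos '[[0, 0, 0.0007], [0, 0, 0.0015], [0, 0, 0.002], [0, 0, 0.002]]' --rot '[[0, 0, 0], [0, 0, 0], [0, 0, 0], [0, 0, 0]]'

```text
clock: 11.38
eef_pos: [565.2, 87.8, 138.2]
tcp_rot: [3.141, -0.0, 1.656]
contact_force: [-3.4, -0.6, 12.2]
opening: -0.001
grasp_force: 5.8
```

carry_out --delta_pos '[[0, 0, 0.0007], [0, 0, 0.0015], [0, 0, 0.002], [0, 0, 0.002]]' --rot '[[0, 0, 0], [0, 0, 0], [0, 0, 0], [0, 0, 0]]'

```text
clock: 11.88
eef_pos: [565.2, 87.9, 136.7]
tcp_rot: [3.141, -0.0, 1.655]
contact_force: [-6.4, 1.4, 17.4]
opening: -0.001
grasp_force: 8.3
```

carry_out --delta_pos '[[0, 0, -0.001], [0, 0, -0.002], [0, 0, -0.003], [0, 0, -0.005], [0, 0, -0.007], [0, 0, -0.01]]' --rot '[[0, 0, 0], [0, 0, 0], [0, 0, 0], [0, 0, 0], [0, 0, 0], [0, 0, 0]]'

```text
clock: 12.62
eef_pos: [565.0, 87.7, 145.2]
tcp_rot: [-3.141, 0.0, 1.656]
contact_force: [-0.5, -0.5, -0.5]
opening: 0.002
grasp_force: 0.0
```

```bash
python3 - <<'E'
from h import *
import cv2
b=r.grab_frame("wrist");cv2.imwrite("pics/w3.png",b)
o=np.hstack([cv2.imread("pics/w0.png")[120:340,150:360],b[120:340,150:360]]);o=cv2.resize(o,None,fx=1.9,fy=1.9)
cv2.imwrite("pics/m3.png",cv2.convertScaleAbs(o,alpha=1.3))
E
```

```text
(no output)
```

View pics/m3.png

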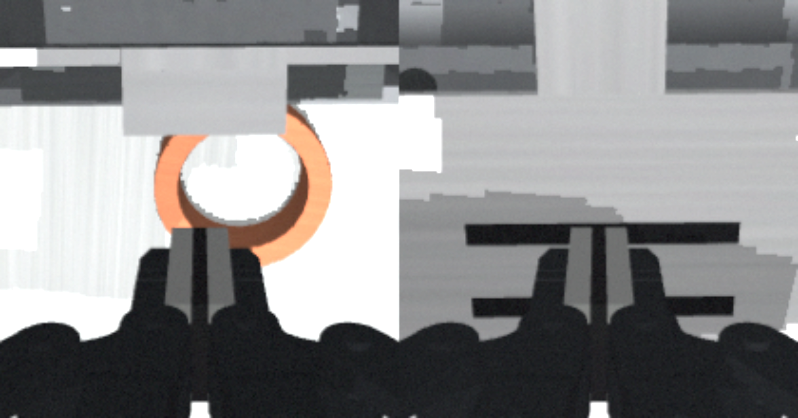

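carry_out --delta_pos '[[0, 0, -0.04], [0, 0, -0.08], [0.03, 0, -0.085], [0.07, 0, -0.085], [0.11, 0, -0.085], [0.145, 0, -0.085], [0.145, 0, -0.085], [0.145, 0, -0.085]]' --rot '[[0, 0, 0], [0, 0, 0], [0, 0, 0], [0, 0, 0], [0, 0, 0], [0, 0, 0], [0, 0, 0], [0, 0, 0]]'

```text
clock: 13.68
eef_pos: [552.7, 231.8, 230.1]
tcp_rot: [-3.141, 0.001, 1.656]
contact_force: [0.1, 0.6, 0.6]
opening: -0.001
grasp_force: 0.0
```

```bash
python3 - <<'E'
from h import *
import cv2
plan([[145,0,182],[130,0,182],[107,0,182]],tip=4)
p=np.load("fit.npy");i=wcam()
b=r.grab_frame("wrist");cv2.imwrite("pics/w4.png",b)
for t in("lever","loop_bar","guard"):print(t,[(np.round(x["box"],1).tolist(),round(x["p"],2)) for x in r.recognise(t,"wrist")[:2]])
for a in(1.95,2.04,2.1):print(a,proj(i,T(p,[lev(a,80,-12),lev(a,80,12),bar(a,2.74,-41),bar(a,2.74,41)])).round(0).tolist())
t=r.grab_frame("top");cv2.imwrite("pics/top2.png",t)
E
```

```text
t 13.68 tip(tester) [143.6  -0.7 226.1] F [0.1 0.6 0.6] open -0.0
[[0.0014, -0.0007, 0.0441], [-0.0136, -0.0007, 0.0441], [-0.0366, -0.0005, 0.0441]] [-0.0, 0.0, -0.3]
lever [([190.5, 249.2, 313.0, 299.4], 0.62)]
loop_bar [([192.7, 254.0, 314.8, 296.0], 0.77), ([116.2, 64.5, 290.6, 117.8], 0.26)]
guard [([150.1, 331.7, 364.4, 365.3], 0.56)]
1.95 [[274.0, 272.0], [234.0, 272.0], [316.0, 294.0], [193.0, 295.0]]
2.04 [[274.0, 284.0], [234.0, 284.0], [315.0, 302.0], [193.0, 302.0]]
2.1 [[274.0, 292.0], [234.0, 292.0], [315.0, 306.0], [194.0, 307.0]]
```

carry_out --delta_pos '[[0, 0, 0.025], [0, 0, 0.044], [-0.01, 0, 0.044], [-0.015, 0, 0.044], [-0.02, 0, 0.044], [-0.025, 0, 0.044], [-0.03, 0, 0.044], [-0.03, 0, 0.044]]' --rot '[[0, 0, 0], [0, 0, 0], [0, 0, 0], [0, 0, 0], [0, 0, 0], [0, 0, 0], [0, 0, 0], [0, 0, 0]]'

```text
clock: 14.92
eef_pos: [555.4, 202.0, 186.4]
tcp_rot: [3.142, 0.0, 1.655]
contact_force: [0.2, -0.1, -0.5]
opening: -0.003
grasp_force: 0.0
```

carry_out --delta_pos '[[-0.002, 0, 0], [-0.004, 0, 0], [-0.006, 0, 0], [-0.006, 0, 0]]' --rot '[[0, 0, 0], [0, 0, 0], [0, 0, 0], [0, 0, 0]]'

```text
clock: 15.42
eef_pos: [555.6, 200.6, 186.5]
tcp_rot: [3.141, -0.007, 1.655]
contact_force: [-3.3, 21.3, -1.2]
opening: -0.002
grasp_force: 10.5
```

carry_out --delta_pos '[[0.015, 0, 0], [0.03, 0, 0], [0.03, -0.015, 0], [0.03, -0.03, 0], [0.03, -0.03, 0.01], [0.03, -0.03, 0.018], [0.03, -0.03, 0.018]]' --rot '[[0, 0, 0], [0, 0, 0], [0, 0, 0], [0, 0, 0], [0, 0, 0], [0, 0, 0], [0, 0, 0]]'

```text
clock: 16.3
eef_pos: [523.3, 223.3, 167.3]
tcp_rot: [-3.14, 0.001, 1.655]
contact_force: [0.5, -0.4, -0.4]
opening: -0.0
grasp_force: 0.0
```

```bash
python3 - <<'E'
from h import *
import cv2
plan([[95,30,166],[66,30,162]],tip=4)
p=np.load("fit.npy");i=wcam()
b=r.grab_frame("wrist");cv2.imwrite("pics/w5.png",b)
for t in("lever","loop_bar","guard"):print(t,[(np.round(x["box"],1).tolist(),round(x["p"],2)) for x in r.recognise(t,"wrist")[:2]])
a=r.grab_frame("side");t=r.grab_frame("top")
for n,im,c in(("side",a,None),("top",t,None)):
  for q in("lever","loop"):print(n,q,[(np.round(x["box"],1).tolist(),round(x["p"],2)) for x in r.recognise(q,n)[:2]])
a=cv2.resize(cv2.convertScaleAbs(a[190:250,190:270],alpha=1.5),(400,300),interpolation=3)
b=cv2.resize(cv2.convertScaleAbs(b,alpha=1.4),(400,300))
cv2.imwrite("pics/m4.png",np.hstack([a,b]))
E
```

```text
t 16.3 tip(tester) [137.8  29.3 163.3] F [ 0.5 -0.4 -0.4] open -0.0
[[-0.0428, -0.0004, -0.0027], [-0.0718, -0.0002, 0.0013]] [-0.1, 0.0, -0.4]
lever [([248.0, 279.2, 375.0, 365.3], 0.81)]
loop_bar [([247.2, 290.5, 375.0, 362.7], 0.69)]
guard []
side lever []
side loop []
top lever [([193.8, 186.1, 208.7, 211.7], 0.6), ([274.3, 170.3, 309.4, 207.2], 0.57)]
top loop [([199.5, 186.4, 206.0, 212.8], 0.55)]
```

View pics/m4.png

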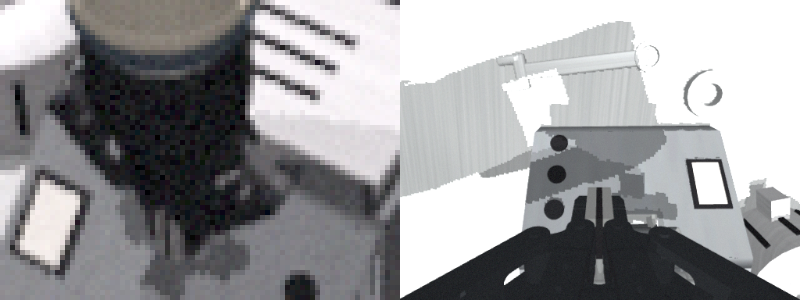

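carry_out --delta_pos '[[-0.02, 0, -0.001], [-0.035, 0, -0.002], [-0.043, 0, -0.003], [-0.05, 0, -0.003], [-0.056, 0, -0.003], [-0.062, 0, -0.002], [-0.067, 0, 0], [-0.07, 0, 0.001]]' --rot '[[0, 0, 0], [0, 0, 0], [0, 0, 0], [0, 0, 0], [0, 0, 0], [0, 0, 0], [0, 0, 0], [0, 0, 0]]'

```text
clock: 17.8
eef_pos: [529.3, 153.8, 167.0]
tcp_rot: [-3.141, 0.0, 1.655]
contact_force: [0.3, -0.0, 0.7]
opening: 0.001
grasp_force: 0.0
```

```bash
python3 - <<'E'
from h import *
import cv2
p=np.load("fit.npy")
plan([[66,30,162],[62,30,156]],tip=4)
i=r.camera_info("top");b=r.grab_frame("top");cv2.imwrite("pics/top3.png",b)
for q in("lever","loop","loop_bar"):print(q,[(np.round(x["box"],1).tolist(),round(x["p"],2)) for x in r.recognise(q,"top")[:2]])
for l in(2.74,2.4,2.1,1.7):print(l,proj(i,T(p,[bar(2.2,l,-41),bar(2.2,l,41)])).round(1).tolist())
print(proj(i,T(p,[lev(2.2,85,-12),lev(2.2,85,12)])).round(1).tolist())
w=r.grab_frame("wrist");cv2.imwrite("pics/w6.png",w)
for q in("lever","loop_bar"):print(q,[(np.round(x["box"],1).tolist(),round(x["p"],2)) for x in r.recognise(q,"wrist")[:2]])
i=wcam()
for l in(2.74,2.4,2.1,1.9,1.7):print(l,proj(i,T(p,[bar(2.2,l,-41),bar(2.2,l,41)])).round(1).tolist())
E
```

```text
t 17.8 tip(tester) [ 68.   29.6 163. ] F [ 0.3 -0.   0.7] open 0.0
[[-0.002, -0.0004, 0.001], [-0.006, -0.0004, 0.007]] [-0.0, 0.0, -0.3]
lever []
loop []
loop_bar []
2.74 [[203.6, 184.5], [206.6, 213.7]]
2.4 [[209.0, 184.4], [212.1, 213.3]]
2.1 [[213.1, 184.6], [216.2, 213.3]]
1.7 [[216.8, 185.5], [220.0, 213.7]]
[[195.1, 194.1], [196.0, 202.8]]
lever [([248.5, 175.6, 384.2, 282.9], 0.65)]
loop_bar [([251.1, 183.2, 386.0, 279.1], 0.93)]
2.74 [[416.2, 258.5], [228.2, 259.7]]
2.4 [[406.0, 279.2], [230.1, 280.2]]
2.1 [[395.6, 287.0], [232.0, 287.9]]
1.9 [[388.7, 287.2], [233.2, 288.1]]
1.7 [[382.3, 284.0], [234.3, 284.8]]
```

carry_out --delta_pos '[[-0.002, 0, 0.002], [-0.004, 0, 0.004], [-0.006, 0, 0.006], [-0.006, 0, 0.006]]' --rot '[[0, 0, 0], [0, 0, 0], [0, 0, 0], [0, 0, 0]]'

```text
clock: 18.65
eef_pos: [529.8, 147.8, 161.1]
tcp_rot: [-3.141, 0.0, 1.655]
contact_force: [0.0, -0.7, 0.9]
opening: 0.002
grasp_force: 0.0
```

carry_out --delta_pos '[[0, 0, -0.02], [0, 0, -0.05], [-0.01, 0.01, -0.07], [-0.03, 0.02, -0.07], [-0.05, 0.03, -0.07], [-0.07, 0.03, -0.07], [-0.075, 0.03, -0.07], [-0.075, 0.03, -0.07]]' --rot '[[0, 0, 0], [0, 0, 0], [0, 0, 0], [0, 0, 0], [0, 0, 0], [0, 0, 0], [0, 0, 0], [0, 0, 0]]'

```text
clock: 19.65
eef_pos: [565.8, 75.5, 231.0]
tcp_rot: [-3.141, -0.0, 1.655]
contact_force: [-0.6, 0.2, 0.7]
opening: -0.001
grasp_force: 0.0
```

```bash
python3 - <<'E'
from h import *
import cv2
p=np.load("fit.npy")
plan([[66,0,175]],tip=4)
w=r.grab_frame("wrist");cv2.imwrite("pics/w7.png",w);i=wcam()
for q in("lever","loop_bar","guard","keeper_seat"):
    print(q,[(np.round(x["box"],1).tolist(),round(x["p"],2),int(x["mask"].sum())) for x in r.cut_out(q,"wrist")[:2]])
for l in(2.7,2.1,1.9,1.7,1.6):print(l,proj(i,T(p,[bar(2.2,l,-41),bar(2.2,l,41)])).round(1).tolist())
print("lip",proj(i,T(p,[guard(.055,159,-15,14),guard(.055,159,15,14),guard(.055,126,90,2),guard(.055,126,-90,2)])).round(1).tolist())
for a in(2.2,2.1,2.0):print("lev",proj(i,T(p,[lev(a,85,-12),lev(a,85,12)])).round(1).tolist())
g=cv2.cvtColor(w,cv2.COLOR_BGR2GRAY)
for c in(215,225,235,245,255,295):print(c,[int(v) for v in g[20:240:4,c]])
E
```

```text
t 19.65 tip(tester) [-13.3   0.4 227. ] F [-0.6  0.2  0.7] open -0.0
[[0.0793, -0.0001, 0.0521]] [-0.0, -0.0, -0.4]
lever [([190.9, 0.6, 317.2, 121.0], 0.67, 6021)]
loop_bar [([192.4, 37.6, 317.9, 116.1], 0.87, 3026), ([252.1, 331.0, 259.6, 344.1], 0.38, 78)]
guard [([125.7, 70.8, 386.3, 275.7], 0.68, 36516)]
keeper_seat [([128.0, 72.7, 386.6, 276.0], 0.97, 36424)]
2.7 [[329.0, 72.1], [179.5, 73.3]]
2.1 [[321.7, 112.2], [187.4, 113.2]]
1.9 [[319.0, 119.5], [190.2, 120.5]]
1.7 [[316.5, 123.6], [192.9, 124.6]]
1.6 [[315.3, 124.6], [194.1, 125.5]]
lip [[278.7, 79.1], [229.9, 79.5], [123.0, 130.7], [386.6, 128.7]]
lev [[279.8, 15.6], [227.5, 16.0]]
lev [[279.8, -3.9], [227.2, -3.5]]
lev [[279.7, -22.5], [227.1, -22.1]]
215 [124, 122, 125, 122, 68, 64, 50, 84, 82, 73, 87, 88, 75, 71, 77, 92, 88, 89, 89, 85, 72, 122, 147, 127, 106, 72, 144, 144, 145, 141, 142, 142, 143, 139, 142, 143, 146, 140, 20, 20, 136, 142, 142, 142, 108, 52, 19, 90, 110, 112, 110, 212, 34, 34, 215]
225 [125, 124, 124, 127, 80, 63, 46, 86, 81, 69, 71, 68, 88, 94, 101, 107, 115, 101, 88, 79, 71, 123, 148, 131, 103, 71,
[... 484 characters left out ...]
1, 151, 149, 150, 125, 153, 127, 102, 147, 145, 147, 145, 142, 143, 141, 142, 142, 142, 142, 142, 139, 22, 24, 137, 144, 140, 142, 140, 43, 14, 110, 109, 110, 110, 107, 22, 32, 218]
255 [100, 77, 76, 76, 77, 75, 76, 75, 74, 72, 93, 102, 125, 143, 149, 114, 150, 152, 151, 147, 149, 122, 151, 128, 101, 146, 146, 146, 145, 143, 144, 141, 143, 140, 143, 141, 143, 142, 27, 23, 139, 142, 139, 141, 141, 46, 21, 108, 109, 111, 110, 108, 36, 38, 217]
295 [126, 125, 124, 114, 50, 63, 42, 84, 83, 83, 82, 81, 69, 69, 70, 68, 68, 68, 66, 65, 58, 122, 155, 126, 95, 93, 144, 143, 143, 144, 144, 142, 143, 142, 141, 140, 144, 142, 23, 21, 139, 142, 140, 143, 141, 26, 20, 141, 142, 110, 109, 116, 28, 31, 215]
```

```bash
python3 - <<'E'
from h import *
p=np.load("fit.npy");p[0]+=4*np.cos(p[2]);p[1]+=4*np.sin(p[2]);np.save("fit.npy",p)
plan([[62,0,215],[62,0,180]],tip=4)
E
cat > lp.py <<'E'
from h import *
import sys
def P(a,over=1.):
    t=a-np.pi/4;n=np.array([-np.sin(t),np.cos(t)]);u=np.array([np.cos(t),np.sin(t)])
    w=np.clip(-t/.785,0,1);d=(70 if t>0 else 50+12*w)
    k=np.clip(t/.2,-1,1) # ease the corner change at level
    d=70 if k>=1 else 60+10*k+(12*w if t<0 else 0)
    c=np.array([81.2,113.8])+d*u+(2-over)*n
    return [c[0]-10*k,0,c[1]]
plan([P(a,float(sys.argv[1])) for a in map(float,sys.argv[2:])],tip=4)
E
python3 lp.py 0 2.2 2.1 2 1.9 1.8 1.7 1.6 1.5
```

```text
t 19.9 tip(tester) [-1.640e+01  1.000e-01  2.273e+02] F [-0.1  0.9  0.9] open -0.0
[[0.0784, -0.0003, 0.0123], [0.0784, -0.0003, 0.0473]] [-0.0, -0.0, -0.3]
t 19.9 tip(tester) [-1.640e+01  1.000e-01  2.273e+02] F [-0.1  0.9  0.9] open -0.0
[[0.0965, -0.0004, 0.044], [0.1034, -0.0005, 0.0453], [0.1102, -0.0005, 0.0472], [0.1167, -0.0005, 0.0498], [0.1229, -0.0006, 0.053], [0.1287, -0.0006, 0.0568], [0.1342, -0.0006, 0.0612], [0.1392, -0.0006, 0.0661]] [-0.0, -0.0, -0.3]
```

carry_out --delta_pos '[[0.04, 0, 0], [0.07, 0, 0.01], [0.078, 0, 0.025], [0.078, 0, 0.044], [0.084, 0, 0.044], [0.09, 0, 0.044], [0.0965, 0, 0.044], [0.1, 0, 0.0445]]' --rot '[[0, 0, 0], [0, 0, 0], [0, 0, 0], [0, 0, 0], [0, 0, 0], [0, 0, 0], [0, 0, 0], [0, 0, 0]]'

```text
clock: 20.9
eef_pos: [558.0, 175.9, 187.4]
tcp_rot: [3.141, -0.0, 1.656]
contact_force: [0.3, -0.5, 0.2]
opening: 0.002
grasp_force: 0.3
```

```bash
python3 lp.py 1 2.1 2.05 2 1.9 1.8 1.7 1.6 1.5
```

```text
t 20.9 tip(tester) [ 83.4  -1.  183.4] F [ 0.3 -0.5  0.2] open 0.0
[[0.0046, -0.001, 0.0016], [0.0079, -0.001, 0.0025], [0.0113, -0.001, 0.0036], [0.0177, -0.0011, 0.0063], [0.0239, -0.0011, 0.0096], [0.0297, -0.0012, 0.0135], [0.0351, -0.0012, 0.018], [0.04, -0.0012, 0.0229]] [0.1, -0.0, -0.3]
```

carry_out --delta_pos '[[0.004, -0.001, 0.0016], [0.008, -0.001, 0.0025], [0.0113, -0.001, 0.0036], [0.0145, -0.001, 0.005], [0.0177, -0.001, 0.0063], [0.021, -0.001, 0.008], [0.024, -0.001, 0.0096], [0.027, -0.001, 0.0115]]' --rot '[[0, 0, 0], [0, 0, 0], [0, 0, 0], [0, 0, 0], [0, 0, 0], [0, 0, 0], [0, 0, 0], [0, 0, 0]]'

```text
clock: 21.9
eef_pos: [554.3, 202.5, 175.1]
tcp_rot: [-3.141, 0.0, 1.655]
contact_force: [0.0, -0.8, -0.0]
opening: 0.001
grasp_force: 0.3
```

```bash
python3 lp.py 1 1.7 1.6 1.5 1.4 1.3 1.2 1.1 1;python3 - <<'E'
from h import *
p=np.load("fit.npy")
r.grab_frame("top");i=r.camera_info("top")
for q in("lever","loop_bar"):print(q,[(np.round(x["box"],1).tolist(),round(x["p"],2)) for x in r.recognise(q,"top")[:2]])
w=r.grab_frame("wrist");i=wcam()
for q in("lever","loop_bar","guard"):print(q,[(np.round(x["box"],1).tolist(),round(x["p"],2)) for x in r.recognise(q,"wrist")[:2]])
for a in(2.2,1.9,1.75,1.6):print(a,proj(i,T(p,[lev(a,85,-12),lev(a,85,12)])).round(1).tolist())
E
```

```text
t 21.9 tip(tester) [110.2   0.3 171.1] F [ 0.  -0.8 -0. ] open 0.0
[[0.0029, 0.0003, 0.0012], [0.0083, 0.0002, 0.0057], [0.0132, 0.0002, 0.0107], [0.0176, 0.0002, 0.0161], [0.0214, 0.0002, 0.022], [0.0246, 0.0001, 0.0282], [0.0272, 0.0001, 0.0347], [0.0292, 0.0001, 0.0414]] [-0.0, 0.0, -0.3]
lever [([207.5, 185.6, 215.7, 210.9], 0.67)]
loop_bar [([203.7, 188.9, 214.5, 211.6], 0.51), ([83.1, 177.6, 105.4, 204.2], 0.16)]
lever [([202.0, 219.1, 307.8, 298.0], 0.64)]
loop_bar [([202.3, 241.6, 311.7, 297.0], 0.61)]
guard [([133.2, 332.5, 377.5, 365.6], 0.84)]
2.2 [[285.0, 322.4], [226.2, 322.7]]
1.9 [[284.6, 260.1], [225.8, 260.5]]
1.75 [[283.8, 229.0], [226.3, 229.4]]
1.6 [[282.7, 200.4], [227.0, 200.8]]
```

carry_out --delta_pos '[[0.003, 0, 0.0012], [0.0056, 0, 0.0035], [0.0083, 0, 0.0057], [0.0107, 0, 0.008], [0.0132, 0, 0.0107], [0.0154, 0, 0.0134], [0.0176, 0, 0.016], [0.0195, 0, 0.019]]' --rot '[[0, 0, 0], [0, 0, 0], [0, 0, 0], [0, 0, 0], [0, 0, 0], [0, 0, 0], [0, 0, 0], [0, 0, 0]]'

```text
clock: 23.25
eef_pos: [552.7, 221.9, 156.1]
tcp_rot: [-3.142, -0.0, 1.656]
contact_force: [-0.0, 0.2, 1.2]
opening: 0.002
grasp_force: 0.2
```

```bash
python3 lp.py 1 1.3 1.25 1.2 1.15 1.1 1.05 1 .9;python3 - <<'E'
from h import *
p=np.load("fit.npy")
w=r.grab_frame("wrist");i=wcam()
for q in("lever","loop_bar","guard"):print(q,[(np.round(x["box"],1).tolist(),round(x["p"],2)) for x in r.recognise(q,"wrist")[:2]])
for g in (.055,.02):print(proj(i,T(p,[guard(g,159,-15,14),guard(g,159,15,14),guard(g,126,90,2),guard(g,126,-90,2),guard(g,150,41,7),guard(g,150,-41,7)])).round(1).tolist())
E
```

```text
t 23.25 tip(tester) [1.297e+02 1.000e-01 1.521e+02] F [-0.   0.2  1.2] open 0.0
[[0.0019, 0.0001, 0.003], [0.0036, 0.0001, 0.006], [0.0052, 0.0001, 0.0092], [0.0065, 0.0001, 0.0124], [0.0077, 0.0001, 0.0157], [0.0088, 0.0001, 0.019], [0.0097, 0.0001, 0.0224], [0.0109, 0.0001, 0.0298]] [-0.0, -0.0, -0.3]
lever [([200.7, 214.2, 309.6, 296.9], 0.58)]
loop_bar [([201.8, 274.9, 312.7, 296.0], 0.73), ([100.3, 155.1, 414.2, 366.6], 0.64)]
guard [([247.7, 338.4, 262.6, 366.1], 0.79)]
[[284.6, 361.1], [227.7, 361.4], [105.4, 387.7], [407.8, 386.2], [182.5, 363.6], [329.9, 362.9]]
[[283.7, 352.1], [228.5, 352.4], [108.4, 381.2], [404.7, 379.8], [184.4, 355.8], [328.0, 355.1]]
```

```bash
python3 - <<'E'
from h import *
import cv2
p=np.load("fit.npy")
for c in("top","side"):
    im=r.grab_frame(c);cv2.imwrite(f"pics/{c}5.png",im);i=r.camera_info(c)
    for q in("loop_bar","lever"):print(c,q,[(np.round(x["box"],1).tolist(),round(x["p"],2)) for x in r.recognise(q,c)[:3]])
    pts=[[53,-41,141],[53,41,141],[70,-41,141],[70,41,141],[69,-15,150],[69,15,150]]
    print(proj(i,T(p,pts)).round(1).tolist())
    if c=="top":
        g=cv2.cvtColor(im,cv2.COLOR_BGR2GRAY)
        for v in range(180,224,3):print(v,g[v,186:232].tolist())
E
```

```text
top loop_bar [([200.8, 190.3, 211.5, 210.9], 0.68), ([274.7, 169.9, 310.5, 205.9], 0.47), ([80.0, 176.5, 99.6, 202.0], 0.23)]
top lever [([193.8, 185.3, 215.7, 215.4], 0.65)]
[[211.0, 186.4], [214.0, 214.6], [205.0, 187.2], [208.0, 215.4], [205.8, 195.4], [206.9, 205.8]]
180 [67, 64, 68, 64, 63, 70, 90, 102, 106, 111, 110, 113, 107, 96, 74, 61, 59, 65, 65, 65, 65, 64, 63, 63, 61, 56, 55, 45, 50, 68, 98, 118, 129, 133, 133, 132, 131, 131, 130, 131, 131, 132, 130, 130, 128, 129]
183 [60, 59, 61, 63, 64, 70, 87, 105, 110, 111, 112, 112, 109, 100, 86, 60, 60, 65, 63, 64, 64, 66, 63, 63, 64, 58, 52, 49, 49, 57, 83, 111, 125, 132, 130, 131, 131, 130, 130, 130, 129, 131, 130, 132, 130, 130]
186 [57, 55, 61, 60, 66, 69, 83, 97, 99, 92, 78, 67, 60, 52, 51, 53, 58, 64, 65, 66, 67, 74, 80, 84, 75, 62, 57, 51, 48, 52, 75, 101, 123, 130, 131, 132, 130, 131, 132, 133, 130, 130, 121, 108, 98, 105]
189 [57, 55, 53, 51, 50, 48, 51, 48, 52, 56, 62, 64, 64, 64, 64, 65, 66, 67, 66, 73, 79, 90, 105, 110, 95, 72, 57, 51, 46, 53, 65, 94, 121, 129, 132, 132, 129, 132, 130, 132, 134, 128, 121, 98, 76, 90]
19
[... 1773 characters left out ...]
 102, 111, 112, 114, 114, 114, 112, 114, 114, 112, 115]
219 [138, 127, 106, 75, 60, 55, 56, 54, 55, 54, 53, 52, 45, 43, 44, 43, 42, 47, 55, 57, 59, 58, 57, 56, 58, 59, 57, 59, 57, 55, 49, 44, 45, 55, 74, 95, 110, 114, 114, 112, 113, 113, 111, 113, 116, 114]
222 [139, 138, 129, 114, 85, 65, 56, 55, 53, 53, 53, 53, 53, 48, 43, 39, 40, 42, 45, 52, 56, 58, 59, 57, 56, 59, 59, 59, 56, 52, 52, 48, 47, 48, 66, 93, 108, 115, 115, 116, 113, 115, 115, 115, 116, 116]
side loop_bar []
side lever [([210.7, 220.3, 243.9, 241.2], 0.68), ([236.5, 219.6, 244.3, 231.2], 0.46), ([187.4, 167.5, 294.0, 288.5], 0.23)]
[[218.8, 211.5], [245.6, 223.5], [215.5, 216.0], [242.4, 228.2], [223.9, 217.5], [233.9, 222.0]]
```

carry_out --delta_pos '[[0.002, 0, 0.003], [0.0036, 0, 0.006], [0.005, 0, 0.009], [0.0065, 0, 0.0125], [0.0077, 0, 0.016], [0.0088, 0, 0.019]]' --rot '[[0, 0, 0], [0, 0, 0], [0, 0, 0], [0, 0, 0], [0, 0, 0], [0, 0, 0]]'

```text
clock: 24.5
eef_pos: [552.1, 230.8, 137.1]
tcp_rot: [3.141, -0.0, 1.656]
contact_force: [-0.3, 1.0, 2.5]
opening: 0.002
grasp_force: 1.3
```

```bash
python3 lp.py 1 1 .95 .9 .85 .8 .75 .7 .65 .6 .5
```

```text
t 24.5 tip(tester) [138.6  -0.  133.1] F [-0.3  1.   2.5] open 0.0
[[0.0008, -0.0, 0.0034], [0.0015, -0.0, 0.0072], [0.0021, -0.0, 0.0108], [0.0024, -0.0, 0.0142], [0.0026, -0.0, 0.0174], [0.0031, -0.0, 0.0204], [0.0038, -0.0001, 0.0232], [0.0043, -0.0001, 0.0258], [0.0047, -0.0001, 0.0282], [0.005, -0.0001, 0.0337]] [0.0, -0.0, -0.3]
```

Force is building (engaged). Continue down.

carry_out --delta_pos '[[0.001, 0, 0.0034], [0.0015, 0, 0.0072], [0.002, 0, 0.0108], [0.0024, 0, 0.0142], [0.0026, 0, 0.0174], [0.003, 0, 0.0204]]' --rot '[[0, 0, 0], [0, 0, 0], [0, 0, 0], [0, 0, 0], [0, 0, 0], [0, 0, 0]]'

```text
clock: 25.25
eef_pos: [551.8, 233.2, 116.6]
tcp_rot: [-3.141, 0.0, 1.656]
contact_force: [0.5, -0.9, 2.1]
opening: 0.002
grasp_force: 1.2
```

```bash
python3 lp.py 1 .7 .6 .5 .4 .3 .2 .1 .05 0 -.05
```

```text
t 25.25 tip(tester) [1.411e+02 1.000e-01 1.126e+02] F [ 0.5 -0.9  2.1] open 0.0
[[0.0013, 0.0001, 0.0027], [0.0022, 0.0001, 0.0077], [0.0026, 0.0001, 0.0132], [0.0023, 0.0001, 0.0189], [0.0014, 0.0001, 0.0247], [-0.0002, 0.0001, 0.0306], [-0.0024, 0.0001, 0.0363], [-0.0038, 0.0001, 0.0392], [-0.0053, 0.0001, 0.042], [-0.0075, 0.0001, 0.0441]] [-0.0, 0.0, -0.3]
```

carry_out --delta_pos '[[0.0013, 0, 0.003], [0.002, 0, 0.0077], [0.0026, 0, 0.0132], [0.0023, 0, 0.019], [0.0014, 0, 0.0247], [0, 0, 0.0306], [-0.0024, 0, 0.0363], [-0.0035, 0, 0.0385]]' --rot '[[0, 0, 0], [0, 0, 0], [0, 0, 0], [0, 0, 0], [0, 0, 0], [0, 0, 0], [0, 0, 0], [0, 0, 0]]'

```text
clock: 26.25
eef_pos: [551.8, 229.7, 77.8]
tcp_rot: [-3.141, 0.0, 1.655]
contact_force: [0.1, -0.5, 0.2]
opening: 0.004
grasp_force: 0.1
```

carry_out --delta_pos '[[-0.0005, 0, 0.001], [-0.001, 0, 0.002], [-0.001, 0, 0.003], [-0.001, 0, 0.003]]' --rot '[[0, 0, 0], [0, 0, 0], [0, 0, 0], [0, 0, 0]]'

```text
clock: 26.75
eef_pos: [552.2, 229.0, 75.4]
tcp_rot: [3.141, -0.0, 1.656]
contact_force: [0.5, 0.4, 0.6]
opening: 0.0
grasp_force: 0.0
```

carry_out --delta_pos '[[0, 0, 0.001], [0, 0, 0.002], [0, 0, 0.003], [0, 0, 0.003]]' --rot '[[0, 0, 0], [0, 0, 0], [0, 0, 0], [0, 0, 0]]'

```text
clock: 27.25
eef_pos: [552.9, 230.0, 73.8]
tcp_rot: [3.14, -0.001, 1.655]
contact_force: [-2.3, 2.7, 11.2]
opening: -0.005
grasp_force: 5.2
```

carry_out --delta_pos '[[0, 0, 0.001], [0, 0, 0.002], [0, 0, 0.003], [0, 0, 0.003]]' --rot '[[0, 0, 0], [0, 0, 0], [0, 0, 0], [0, 0, 0]]'

```text
clock: 27.75
eef_pos: [553.6, 230.9, 72.4]
tcp_rot: [3.138, -0.003, 1.655]
contact_force: [-6.2, 4.9, 25.5]
opening: 0.004
grasp_force: 10.9
```

carry_out --delta_pos '[[0, 0, -0.005], [0.01, 0, -0.03], [0.01, 0, -0.08], [0, 0, -0.13], [-0.04, 0, -0.17], [-0.08, 0, -0.2], [-0.1, 0, -0.2], [-0.1, 0, -0.2]]' --rot '[[0, 0, 0], [0, 0, 0], [0, 0, 0], [0, 0, 0], [0, 0, 0], [0, 0, 0], [0, 0, 0], [0, 0, 0]]'

```text
clock: 28.75
eef_pos: [560.2, 128.2, 268.5]
tcp_rot: [-3.141, 0.0, 1.654]
contact_force: [-0.5, 0.5, 0.2]
opening: 0.001
grasp_force: 0.0
```

```bash
python3 - <<'E'
from h import *
import cv2
p=np.load("fit.npy")
w=r.grab_frame("wrist");cv2.imwrite("pics/w9.png",w);i=wcam();print(r.sense()["clock"],tipnow(tip=4))
for q in("lever","loop_bar","guard"):print(q,[(np.round(x["box"],1).tolist(),round(x["p"],2)) for x in r.cut_out(q,"wrist")[:2]])
for g in(0,.055):print("guard",g,proj(i,T(p,[guard(g,126,-90,2),guard(g,126,90,2),guard(g,159,-15,14),guard(g,159,15,14),guard(g,150,-41,7),guard(g,150,41,7)])).round(1).tolist())
for a in(0,.1,.3):print("lever",a,proj(i,T(p,[lev(a,85,-12),lev(a,85,12),lev(a,0,12)])).round(1).tolist())
g=cv2.cvtColor(w,cv2.COLOR_BGR2GRAY)
for c in(215,255,295):print(c,g[60:330:4,c].tolist())
E
```

```text
28.8 [ 36.62614029   1.27210066 264.14754992]
lever [([204.0, 56.4, 301.8, 161.0], 0.82), ([157.1, 141.6, 361.3, 300.3], 0.37)]
loop_bar [([206.1, 113.9, 306.7, 161.7], 0.89)]
guard [([152.8, 141.0, 362.9, 300.8], 0.76)]
guard 0 [[362.5, 181.3], [150.9, 182.8], [275.4, 145.5], [237.3, 145.8], [306.7, 154.9], [206.1, 155.7]]
guard 0.055 [[365.0, 183.8], [148.5, 185.4], [276.0, 148.7], [236.7, 149.0], [308.2, 157.6], [204.7, 158.4]]
lever 0 [[267.9, 56.8], [243.3, 57.0], [242.1, 126.2]]
lever 0.1 [[268.2, 49.8], [242.9, 50.0], [242.1, 126.2]]
lever 0.3 [[268.8, 36.8], [242.2, 37.1], [242.1, 126.2]]
215 [85, 87, 84, 84, 95, 89, 86, 95, 92, 124, 93, 104, 126, 117, 95, 126, 127, 95, 91, 86, 85, 87, 81, 131, 128, 93, 61, 69, 69, 71, 77, 143, 107, 106, 104, 108, 104, 214, 215, 209, 208, 210, 210, 213, 210, 205, 210, 210, 215, 208, 206, 202, 205, 207, 213, 204, 196, 23, 22, 19, 19, 28, 22, 20, 22, 22, 24, 23]
255 [123, 119, 120, 120, 120, 120, 121, 122, 120, 120, 121, 120, 119, 119, 121, 97, 61, 50, 125, 122, 126, 108, 145, 135, 127, 117, 145, 145, 144, 141, 144, 142, 143, 139, 141, 141, 106, 217, 213, 210, 37, 94, 210, 211, 210, 22, 22, 24, 22, 16, 17, 17, 16, 17, 19, 22, 26, 28, 25, 22, 26, 20, 26, 21, 23, 24, 23, 21]
295 [81, 84, 81, 84, 84, 84, 83, 82, 82, 83, 81, 83, 84, 82, 80, 83, 85, 85, 92, 107, 112, 113, 110, 139, 124, 72, 60, 91, 72, 67, 102, 141, 142, 141, 143, 178, 233, 214, 210, 210, 34, 117, 212, 210, 233, 209, 40, 233, 237, 232, 233, 39, 138, 233, 236, 227, 229, 24, 17, 15, 21, 19, 23, 20, 25, 21, 18, 23]
```

```bash
python3 -c "
from rig import r
print(r.sign_off())"
```

```text
the job is handed in; nothing more can be done
None
```

I closed the guard gently and dropped the loop over the keeper. I then pressed the lever over centre until it lay flat, and handed the job in at about 29 s. A last wrist-camera check put the guard, bar and lever where they belong when latched. I felt no contact with anything but the guard and latch, but did not re-measure the other things on the bench.

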